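Index the bench turntable and pin it

ROBOT

A 6-joint arm with a two-finger parallel gripper is mounted at the origin on a cart in front of the work surface, level with it; the furniture and walls round the work are solid. World frame = base frame: x ahead of the robot, y to its left, z up, the work surface at z = 0. Lengths are in m, angles in degrees, forces in N, time in s.
With the tool pointing down it reaches from about 0.3 to 0.75 m from the base axis. Payload 8.5 kg.
Tool frame: the origin (TCP) lies at the very end of the fingers, on their centre line; the grasp point (between the pads) lies env.pinch_z behind it (env.pinch_z is the distance from the TCP to the grasp point, in m); z points along the fingers, y is the line along which they close (so a half turn about z gives the same grasp; the last joint's range is limited). The gripper opens to 85 mm and grips with 20 to 120 N. Pads are 22 mm wide; open, the fingers measure 114 mm over their backs; the gripper's body (76 mm by 85 mm) begins 54 mm behind the grasp point. The pads swing forward as they close: fully open they stand 13 mm farther back than shut.
Start: joints at [-81.377, 21.807, 74.336, -0, 83.858, -12.336], TCP at [0.197, -0.514, 0.231] pointing down, gripper open.
Joint ranges: [-178.18, 178.18], [-50.72, 133.34], [12.68, 142.11], [-81.47, 261.47], [9.98, 163.14], [-165.26, 165.26]. Speed limits (degrees/s): [136.94, 136.94, 180, 180, 180, 180].

INTERFACE

Orientations are given as a 3x3 rotation matrix whose columns are the frame's x, y, z axes.
In Python, from rig import telemetry, get_image, env gives the robot as it stands. The module is installed in compiled form; this text tells all that it offers.
- The arm moves only by the tool apply_moves, never from a script. Its argument "series" is a list of rows, each a list of 7 numbers: the shift along the tool's x, y, z in mm, then the turn, a rotation vector about the tool's x, y, z in degrees, then the opening, from 0 (shut) to 1 (fully open). A call has 1 to 12 rows; each row shifts and turns the commanded pose from where the row before left it, along the tool's axes as they then stand; what a row does not reach is not made up. A row lasts 1/8 s, in which the tool goes at most 62.5 mm and 10.7 degrees, less where a joint would pass 70% of its speed; a pose out of reach is approached as far as the arm can. A call with a gripper value outside its range is refused whole. The fingers move at their own pace and stop on an object; "grip_force" is the grip in N (left out, the last holds). Time passes only in rows, so rows that do not move let the fingers close. It gives the time, the measured TCP pose, the force, the opening and the grip force at its end, in the units of the state.
- telemetry.observe(): the state, without advancing time (a new reading comes with each control period).
- get_image(name): name is "scene" or "top" or "wrist"; returns a dict with "frame" (420x560x3 uint8, red, green, blue), "z_map" (420x560 float32, m along the optical axis (not along the pixel's ray), 0 where there is no reading), "vertical_fov" (degrees; the focal length in pixels is half the picture's height over the tangent of half this angle, whatever the lens; pixels are square), "cx", "cy" (the principal point, pixels), "eye" and "attitude" of the camera in the world; the wrist camera has in their place "mount" (4x4, takes a point from camera to tool coordinates, whose origin is the TCP and whose axes are the flange's). Camera axes: x right, y up, looking along -z (the intrinsics and any distortion apply to the point x, -y, -z); pixel columns grow to the right and rows downward; lengths in m; the calibration is good to about 2 mm. A picture is of the moment at which its call begins: read the wrist's pose just before it.
- env.close_job(): hands the job in; it is judged then, once.
The state is a dict: "time_s": time; "q": joint angles; "qvel": joint speeds; "joint_efforts": joint torques, N m; "position": TCP position; "tool_rot": TCP orientation; "ft_force": force on the tool from outside, world axes, zero at the start; "wrist_torque": the same for the moment, N m; "grip_width": finger opening in m; "gripper_force": force on a finger pad.
Only numpy, scipy, OpenCV 4.12 (cv2) and the standard library are available. Lean on these libraries where they do the work, as an engineer would, in place of code of your own. Each camera call takes 0.05 s, during which the arm holds its last target. There are 200 camera calls.

TASK

Turn the turntable by gently pushing the studs on its rim, without knocking them, until the contactor stands at the front, at the pointer. Then take the index pin from its block, put it down through the rim hole in front of the contactor, feel gently for the hole in the sprung index plate hidden below by working the dial a little to and fro with the pin, and push the pin fully home so that the dial is locked, then let go. Do not push on the parts that stand on the turntable, do not bend the index plate, and leave the other things on the bench alone.

Things in the scene. Friction and masses are not known exactly. Their poses are not given: they have to be found in the camera images.
- table_base: Fixed grey base: 170 mm foot disc under the dial and a foot reaching out in front with a low curved apron below the rim (outer radius 150 mm, 25 mm high) that carries a small upright steel pointer rib (4 mm wide, 35 mm high, 152 to 174 mm from the axis, outside the rim). Origin on the dial's axis at the bench top; its -x axis points to the front, at the pointer.
- front (a point): Point fixed to the base: where a rim hole is when its station is at the front, 125 mm from the axis on the pointer's line, level with the dial's top face (38 mm above the bench).
- dial: Aluminium turntable plate, 283 mm diameter, 12 mm thick; turns endlessly both ways with some friction (2 to 3 N at the rim), stays where left; must not be knocked (40 N). Origin on the axis at its top face (38 mm above the bench), z up. Three stations 120 degrees apart, each a rubber pad (88 mm diameter, 2 mm high, centre 62 mm from the axis) and, on the same radius, a rim hole.
- hole0 (a point): Centre of rim hole 0 at the dial's top face: 12 mm diameter, through, 125 mm from the axis, slightly chamfered.
- hole1 (a point): Centre of rim hole 1 at the dial's top face: 12 mm diameter, through, 125 mm from the axis, slightly chamfered.
- hole2 (a point): Centre of rim hole 2 at the dial's top face: 12 mm diameter, through, 125 mm from the axis, slightly chamfered.
- stud0 (a point): Push stud 0: upright steel stud 12 mm in diameter, 45 mm high above the dial's top face, 126 mm from the axis, midway between two stations. The point is on its centre line 30 mm above the dial's top face.
- stud1 (a point): Push stud 1: upright steel stud 12 mm in diameter, 45 mm high above the dial's top face, 126 mm from the axis, midway between two stations. The point is on its centre line 30 mm above the dial's top face.
- stud2 (a point): Push stud 2: upright steel stud 12 mm in diameter, 45 mm high above the dial's top face, 126 mm from the axis, midway between two stations. The point is on its centre line 30 mm above the dial's top face.
- contactor: Electrical contactor: block 48x56x75 mm, 0.3 kg, stepped on top with a small plunger button in the middle. Stands loose on one of the dial's pads, at any yaw. Origin at the centre of its underside, z up.
- module: Plain module with a row of terminals along its top, 47x62x52 mm, standing loose on another pad. Origin at the centre of its underside.
- spool: Round spool of solder, 60 mm diameter, 47 mm high, 0.26 kg, standing loose on another pad. Origin at the centre of its underside.
- pin: Steel index pin, 0.09 kg, upright in its block at the start. Origin under its collar, z up to the knob. Collar 24 mm diameter, 4 mm thick; below it a 10 mm stem, 32 mm long, its last 3 mm tapered to 8 mm; above it a neck and a black round knob, 22 mm diameter, 18 to 52 mm above the origin. Fully home, the collar lies on the dial's top face.
- pin_tip (a point): Lower end of the pin's stem, on its axis, 32 mm below the collar.
- pin_grip (a point): Middle of the pin's knob, on its axis, 36 mm above the underside of the collar.
- pin_block: Fixed dark steel block, 60x60x40 mm, with a 12 mm hole in the middle of its top in which the pin is parked, collar on the block. Origin at the centre of its underside.
- index_plate (a joint): How far the hidden index plate is pressed down (m). Flat sprung plate under the rim at the front, top 16 mm below the dial's top; 6 N per mm after 2 N; bends beyond 3 mm. Its 12 mm hole, 125 mm from the axis, lies unseen up to 15 mm to either side of the front point along the rim: feel for it. The plate reaches 20 mm and more to either side of that point.
- tape_measure: Tape measure, 32x71x61 mm, standing on the bench right of the turntable; bystander. Origin at the centre of its underside.
- driver_case: Finned aluminium driver case, 97x56x78 mm, on the bench left of the turntable; bystander. Origin at the centre of its underside.

How it is judged:
By the outcome, as a careful person would: the job done as asked, in the order asked, and still so for the second after the job is handed in, with the robot touching nothing.
It also fails if it takes over 72 s, if anything falls off the work surface, if the arm or the gripper's body presses on something with over 40 N, if the wrist force passes 120 N, or if a joint passes its speed limit or range.

## Working session

There is one attempt and no reset: what is moved stays moved. The work goes in short steps, Python scripts to look and compute and a tool call to move; the robot and the scene stay as the last step left them, time stands still between calls to the robot, and variables do not carry over. Pictures are saved under pics/ and viewed, at most 10 in all, crops included, and the job is handed in when it is done.

Besides the shell and the picture viewer there is one more tool, called as a command line: name --pt "numbers of a row" for each row, then --argument value for the rest. apply_moves: Moves the arm, as the interface text tells. Its arguments: {"type":"object","properties":{"series":{"type":"array"},"grip_force":{"type":"number"}},"required":["series"]}

```bash
mkdir -p pics
cat > h.py <<'E'
import numpy as np, cv2
from rig import telemetry, get_image, env
def cam(n):
    s=telemetry.observe(); g=get_image(n)
    if 'eye' in g: R=np.array(g['attitude']); e=np.array(g['eye'])
    else:
        M=np.array(g['mount']); T=np.eye(4); T[:3,:3]=s['tool_rot']; T[:3,3]=s['position']; W=T@M; R=W[:3,:3]; e=W[:3,3]
    h=g['frame'].shape[0]; f=h/2/np.tan(np.radians(g['vertical_fov'])/2)
    v,u=np.mgrid[:h,:g['frame'].shape[1]]
    z=g['z_map']; P=np.stack([(u-g['cx'])/f*z,-(v-g['cy'])/f*z,-z],-1)@R.T+e
    P[z==0]=np.nan
    return g,P,R,e,f
def save(g,n): cv2.imwrite('pics/'+n,cv2.cvtColor(g['frame'],cv2.COLOR_RGB2BGR))
E
python3 - <<'E'
from h import *
for n in ('top','scene'):
    g,P,R,e,f=cam(n); save(g,n+'0.png'); np.save(n+'.npy',P); print(n,[k for k in g],e,R.round(3).tolist(),f,g['cx'],g['cy'],{k:g[k] for k in g if 'dist' in k or 'lens' in k})
print(env.pinch_z,telemetry.observe())
g=get_image('wrist');print(g['mount'],g['vertical_fov'])
E
```

```text
top ['frame', 'z_map', 'vertical_fov', 'cx', 'cy', 'eye', 'attitude'] [0.43140454 0.01061344 1.11741793] [[-0.015, 0.991, -0.131], [-1.0, -0.015, -0.004], [-0.006, 0.131, 0.991]] 421.4087738672652 278.9303730482205 210.81428587582536 {}
scene ['frame', 'z_map', 'vertical_fov', 'cx', 'cy', 'eye', 'attitude'] [0.07663246 1.01723019 0.62845163] [[-0.889, 0.212, -0.406], [-0.458, -0.375, 0.806], [0.018, 0.903, 0.43]] 538.2008436118065 286.4960506618115 210.33209010753924 {}
0.0187 {'time_s': 0.1, 'q': array([-8.13772315e+01,  2.18361330e+01,  7.43773707e+01,  8.62720498e-04,
        8.38583916e+01, -1.23363429e+01]), 'qvel': array([ 0.04276449, -0.12225052, -0.15730626,  0.08324916,  0.0451432 ,
        0.04356162]), 'joint_efforts': array([ 3.51045652e-03, -4.49218011e+01, -2.31653666e+01, -1.50562009e-04,
        3.77762553e-03, -1.09239755e-05]), 'position': array([ 0.19669378, -0.51335674,  0.23080076]), 'tool_rot': array([[ 9.33836539e-01,  3.57699999e-01, -1.73329668e-04],
       [ 3.57699929e-01, -9.33835754e-01,  1.24287048e-03],
       [ 2.82713326e-04, -1.22263787e-03, -9.99999213e-01]]), 'ft_force': array([ 0.22910778, -0.18556205,  0.23536315]), 'wrist_torque': array([-0.00602536, -0.01674942, -0.04845335]), 'gripper_force': 0.0, 'grip_width': 0.08549685745584232}
[[-2.97512089e-04  9.50608123e-01  3.10393474e-01  7.82327935e-02]
 [ 9.99999952e-01  2.55218962e-04  1.76868591e-04  9.52314146e-04]
 [ 8.89144186e-05  3.10393511e-01 -9.50608153e-01 -1.42226266e-01]
 [ 0.00000000e+00  0.00000000e+00  0.00000000e+00  1.00000000e+00]] 58.764193375912896
```

View pics/top0.png

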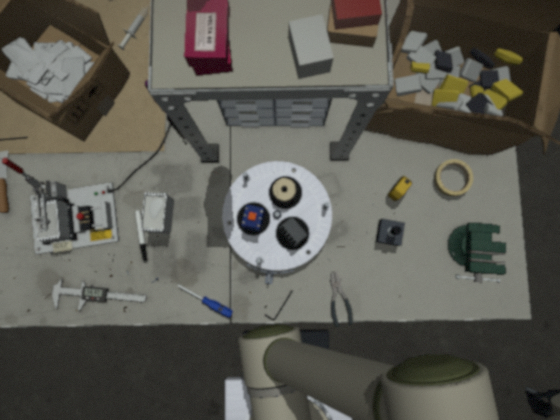

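View pics/scene0.png

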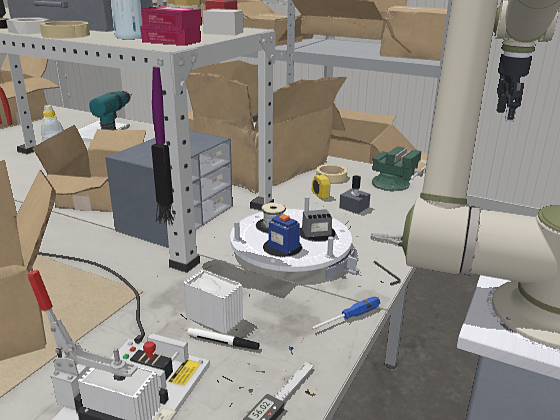

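The top view shows the dial at about (278,216), with the blue contactor left at (252,217), the spool at (286,190) and the module at (292,232). The pointer is near (265,275) and the pin block at (390,232). The shelf edge is above and behind the dial. I'll measure these next.

Run:
```python
from h import *
from scipy import ndimage
P=np.load('top.npy'); Z=P[...,2]
v,u=np.mgrid[:420,:560]
roi=(abs(u-278)<70)&(abs(v-216)<70)
m=roi&(abs(Z-.038)<.008)
c,r=cv2.minEnclosingCircle(P[m][:,:2].astype(np.float32)*1000); print('dial',c,r,np.median(Z[m]))
# robust: rim fit
from scipy.optimize import least_squares
er=m&~ndimage.binary_erosion(m)
Q=P[er][:,:2]; c=np.array(c)/1000
for k in range(5):
    d=np.hypot(*(Q-c).T); s=Q[abs(d-.1405)<.008]
    c=least_squares(lambda p:np.hypot(*(s-p[:2]).T)-.1405,c,loss='soft_l1',f_scale=.001).x
print('fit',c,len(s))
g=get_image('top')['frame']
for n in ('top','scene'):
  P=np.load(n+'.npy');Z=P[...,2]
  D=P[...,:2]-c; rr=np.hypot(D[...,0],D[...,1])
  L,k=ndimage.label((Z>.05)&(Z<.15)&(rr<.145))
  for i in range(1,k+1):
    q=P[L==i]
    if len(q)>3: 
        a=q.mean(0);d=a[:2]-c;print(n,len(q),a.round(4),q[:,2].max().round(3),'r',np.hypot(*d).round(4),'ang',np.degrees(np.arctan2(d[1],d[0])).round(1))
  q=P[(rr>.149)&(rr<.178)&(Z>.018)&(Z<.045)&(D[...,0]<-.09)]
  d=q.mean(0)[:2]-c;print('pointer',len(q),q.mean(0),np.degrees(np.arctan2(d[1],d[0])),q[:,2].max())
  b=(abs(P[...,0]-.38)<.06)&(abs(P[...,1]+.26)<.07)
  for lo,hi in((.034,.046),(.075,.1)):
    q=P[b&(Z>lo)&(Z<hi)]; print('block/knob',len(q),q.mean(0).round(4),q.min(0).round(4),q.max(0).round(4))
P=np.load('top.npy')
q=P[(P[...,2]>.3)&(abs(P[...,1])<.35)&(P[...,0]>.3)]; print('shelf',q.min(0),np.median(q[:,2]),q.max(0))
g=cv2.cvtColor(g[150:290,200:420],cv2.COLOR_RGB2BGR); cv2.imwrite('pics/z1.png',cv2.resize(g,None,fx=3.6,fy=3.6,interpolation=2))
```

```text
dial (606.5991821289062, 15.073649406433105) 213.5959930419922 0.03868926223211333
fit [0.59011463 0.01871508] 109
top 29 [0.662  0.1    0.0758] 0.087 r 0.1085 ang 48.5
top 431 [0.6232 0.0026 0.0869] 0.093 r 0.0368 ang -26.0
top 27 [ 0.5832 -0.1015  0.0759] 0.086 r 0.1205 ang -93.3
top 462 [0.5508 0.0796 0.1015] 0.119 r 0.0725 ang 122.9
top 6 [0.5634 0.0232 0.0515] 0.053 r 0.0271 ang 170.4
top 459 [ 0.5167 -0.0171  0.087 ] 0.096 r 0.0817 ang -154.0
pointer 644 [0.446726   0.02995105 0.03687398] 175.51944289531548 0.0443741821150887<stdin>:29: RuntimeWarning: Mean of empty slice.
  ret = um.true_divide(
Traceback (most recent call last):
ValueError: zero-size array to reduction operation minimum which has no identity
```

```bash
cat > m.py <<'E'
from h import *
from scipy import ndimage
from scipy.optimize import least_squares
P=np.load('top.npy'); Z=P[...,2]
v,u=np.mgrid[:420,:560]
m=(abs(Z-.0385)<.006)&(np.hypot(u-278,v-216)<62)
L,k=ndimage.label(m); m=L==np.argmax(np.bincount(L.ravel())[1:])+1
m=ndimage.binary_fill_holes(m)
cs=max(cv2.findContours(m.astype(np.uint8),0,1)[0],key=len)[:,0]
Q=P[cs[:,1],cs[:,0],:2]; zz=P[cs[:,1],cs[:,0],2]; Q=Q[abs(zz-.038)<.007]
r=least_squares(lambda p:np.hypot(*(Q-p[:2]).T)-p[2],[.555,.01,.14],loss='soft_l1',f_scale=.001).x
print('fit',r,len(Q)); c=r[:2]
D=P[...,:2]-c; rr=np.hypot(D[...,0],D[...,1])
L,k=ndimage.label((Z>.05)&(Z<.15)&(rr<.145))
for i in range(1,k+1):
    q=P[L==i]
    if len(q)>3:
        a=np.median(q,0);d=a[:2]-c;print(len(q),a.round(4),q[:,2].max().round(3),'r',np.hypot(*d).round(4),'ang',np.degrees(np.arctan2(d[1],d[0])).round(1), q.min(0).round(3),q.max(0).round(3))
q=P[(rr>.15)&(rr<.18)&(Z>.028)&(Z<.045)&(D[...,0]<-.09)]
d=q.mean(0)[:2]-c;print('pointer',len(q),q.mean(0),np.degrees(np.arctan2(d[1],d[0])))
b=(abs(u-390)<20)&(abs(v-230)<20)
for lo,hi in((.034,.046),(.075,.1)):
    q=P[b&(Z>lo)&(Z<hi)]; print('block/knob',len(q),q.mean(0).round(4),q.min(0).round(4),q.max(0).round(4))
q=P[(u>150)&(u<390)&(v<95)&(Z>.2)]; print('shelf',q.min(0),np.median(q[:,2]))
E
python3 m.py
python3 - <<'E'
import cv2
g=cv2.imread('pics/top0.png')[150:290,200:420]; cv2.imwrite('pics/z1.png',cv2.resize(g,None,fx=3.6,fy=3.6,interpolation=2))
E
```

```text
fit [0.56566154 0.02182774 0.1400693 ] 319
29 [0.6622 0.1005 0.0822] 0.087 r 0.1245 ang 39.2 [0.658 0.095 0.053] [0.668 0.106 0.087]
431 [0.6242 0.0033 0.0876] 0.093 r 0.0614 ang -17.6 [ 0.594 -0.026  0.051] [0.653 0.031 0.093]
27 [ 0.5832 -0.102   0.081 ] 0.086 r 0.1251 ang -81.9 [ 0.579 -0.107  0.055] [ 0.589 -0.097  0.086]
462 [0.5501 0.0795 0.1053] 0.119 r 0.0598 ang 105.1 [0.522 0.054 0.05 ] [0.585 0.107 0.119]
6 [0.563  0.0236 0.0511] 0.053 r 0.0032 ang 145.5 [0.561 0.02  0.051] [0.567 0.025 0.053]
459 [ 0.5169 -0.0169  0.0883] 0.096 r 0.0622 ang -141.5 [ 0.482 -0.051  0.052] [0.552 0.018 0.096]
21 [0.4479 0.0675 0.0834] 0.085 r 0.1263 ang 158.8 [0.443 0.062 0.077] [0.453 0.072 0.085]
pointer 14 [0.40420521 0.04507338 0.03544644] 171.80715088229425
block/knob 473 [ 0.5161 -0.2684  0.0405] [ 0.4815 -0.306   0.0343] [ 0.5518 -0.2356  0.0458]
block/knob 74 [ 0.5163 -0.269   0.09  ] [ 0.5064 -0.2801  0.0752] [ 0.5262 -0.2603  0.096 ]
shelf [ 0.71172466 -0.17423432  0.43195555] 0.4653777872287122
```

View pics/z1.png

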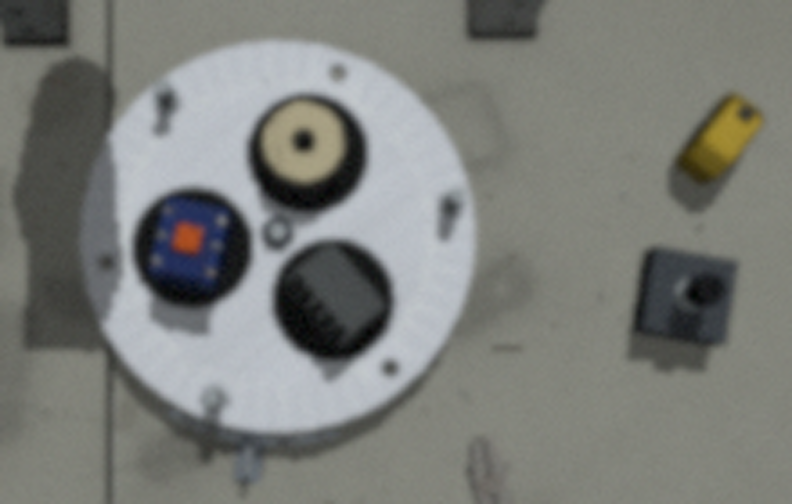

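The enlarged picture shows three holes, at crop pixels (107,262), (338,72) and (390,368), and studs at (165,100), (450,205) and (212,398). The pointer is at (246,462). Radii come out right: studs 0.125 m and pads 0.062 m.

- Dial centre: (0.5657, 0.0218)
- Contactor hole: about 98.8°
- Pointer: about 171.8°, so I need +73° counter-clockwise

I'll push the front-left stud from 158.8° with closed fingers.

```bash
cat >> h.py <<'E'
from scipy.spatial.transform import Rotation as Ro
C=np.array([.5657,.0218])
def goto(p,yaw):
    "tool-frame shift (mm) and turn about tool z (deg) to reach p with tool down, x axis at yaw"
    s=telemetry.observe(); R=np.array(s['tool_rot']); y=np.radians(yaw)
    T=np.array([[np.cos(y),np.sin(y),0],[np.sin(y),-np.cos(y),0],[0,0,-1]])
    print('shift',(R.T@(np.array(p)-s['position'])*1000).round(1),'rot',np.degrees(Ro.from_matrix(R.T@T).as_rotvec()).round(2),'t',s['time_s'])
E
python3 -c "
from h import *
goto([.462,.0935,.231],55.3)"
```

```text
shift [ 4.649e+02 -4.719e+02  4.000e-01] rot [-4.000e-02 -2.000e-02 -3.434e+01] t 0.2
```

apply_moves --pt "20 -20 0 0 0 0 0" --pt "35 -36 0 0 0 0 0" --pt "40 -41 0 0 0 0 0" --pt "42 -42 0 0 0 0 0" --pt "42 -42 0 0 0 0 0" --pt "42 -42 0 0 0 0 0" --pt "42 -42 0 0 0 0 0" --pt "42 -42 0 0 0 0 0" --pt "42 -42 0 0 0 0 0" --pt "40 -41 0 0 0 0 0" --pt "38 -40 0 0 0 0 0" --pt "30 -31 0 0 0 0 0"

```text
time_s: 1.7
position: [0.4571, 0.0818, 0.2313]
tool_rot: [[0.933, 0.359, 0.0], [0.359, -0.933, 0.0], [0.0, 0.0, -1.0]]
ft_force: [1.1, -0.6, 0.4]
grip_width: -0.0001
gripper_force: 0.0
```

```bash
python3 -c "
from h import *
goto([.462,.0935,.064],55.3);s=telemetry.observe();print(s['position'],s['q'],s['grip_width'])"
```

```text
shift [  8.8  -9.1 167.3] rot [  0.    -0.   -34.27] t 1.7
[0.45709369 0.08181425 0.23129033] [-4.50980086e+00  1.31935488e+01  8.71360427e+01  4.63244959e-04
  7.96678241e+01  6.44559045e+01] -0.00011970748605102766
```

apply_moves --pt "8.8 -9.1 20 0 0 0 0" --pt "0 0 30 0 0 -8.6 0" --pt "0 0 30 0 0 -8.6 0" --pt "0 0 30 0 0 -8.6 0" --pt "0 0 30 0 0 -8.5 0" --pt "0 0 20 0 0 0 0" --pt "0 0 7 0 0 0 0" --pt "0 0 0 0 0 0 0"

```text
time_s: 2.7
position: [0.4618, 0.0913, 0.0644]
tool_rot: [[0.57, 0.822, -0.0], [0.822, -0.57, 0.0], [-0.0, -0.0, -1.0]]
ft_force: [0.2, -0.2, 0.3]
grip_width: 0.0
gripper_force: 0.0
```

Run:
```python
from h import *
goto([.462,.0935,.064],55.3)
g,P,R,e,f=cam('wrist'); save(g,'w1.png')
s=telemetry.observe();
```

```text
shift [ 1.9 -1.1  0.4] rot [-0.01  0.   -0.05] t 2.7
```

View pics/w1.png

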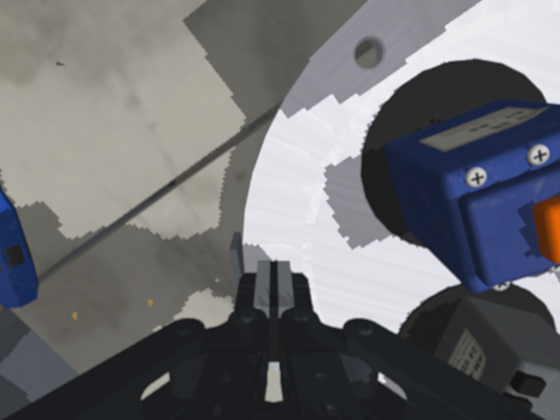

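apply_moves --pt "-1.5 -1 0.4 0 0 -1.2 0" --pt "-2.6 0.03 0 0 0 -1.2 0" --pt "-2.6 0.03 0 0 0 -1.2 0" --pt "-1.8 0.03 0 0 0 -0.8 0" --pt "-1.5 0.02 0 0 0 -0.7 0" --pt "-1.5 0.02 0 0 0 -0.7 0" --pt "-1.5 0.02 0 0 0 -0.7 0" --pt "-1.5 0.02 0 0 0 -0.7 0" --pt "-1.5 0.02 0 0 0 -0.7 0" --pt "-1.5 0.02 0 0 0 -0.7 0" --pt "-1.5 0.02 0 0 0 -0.7 0" --pt "-1.5 0.02 0 0 0 -0.7 0"

```text
time_s: 4.25
position: [0.4508, 0.0739, 0.0639]
tool_rot: [[0.418, 0.909, -0.0], [0.909, -0.418, 0.0], [-0.0, -0.0, -1.0]]
ft_force: [-1.1, 1.6, 0.6]
grip_width: -0.0002
gripper_force: 0.9
```

```bash
cat > st.py <<'E'
from h import *
# dial state from top camera: stud angles and contactor
g,P,R,e,f=cam('top'); Z=P[...,2]; D=P[...,:2]-C; rr=np.hypot(D[...,0],D[...,1]); A=np.degrees(np.arctan2(D[...,1],D[...,0]))%360
from scipy import ndimage
L,k=ndimage.label((Z>.05)&(Z<.13)&(rr<.14))
for i in range(1,k+1):
    q=P[L==i]
    if len(q)>10:
        d=np.median(q,0)[:2]-C; print(len(q),np.hypot(*d).round(3),'ang',(np.degrees(np.arctan2(d[1],d[0]))%360).round(1),'zmax',q[:,2].max().round(3))
s=telemetry.observe(); d=s['position'][:2]-C; print('tcp r',np.hypot(*d),'ang',np.degrees(np.arctan2(d[1],d[0]))%360,'F',s['ft_force'],s['time_s'])
E
python3 st.py
```

```text
28 0.123 ang 43.3 zmax 0.087
433 0.061 ang 345.5 zmax 0.094
28 0.124 ang 282.1 zmax 0.086
460 0.059 ang 109.3 zmax 0.119
456 0.062 ang 222.0 zmax 0.096
tcp r 0.12621821489900936 ang 155.67327489766376 F [-0.10939824  1.34691025 -0.02767595] 4.3
```

apply_moves --pt "-2.2 0.02 0 0 0 -1 0" --pt "-3.3 0.04 0 0 0 -1.5 0" --pt "-4.4 0.08 0 0 0 -2 0" --pt "-4.4 0.08 0 0 0 -2 0" --pt "-4.4 0.08 0 0 0 -2 0" --pt "-4.4 0.08 0 0 0 -2 0" --pt "-4.4 0.08 0 0 0 -2 0" --pt "-4.4 0.08 0 0 0 -2 0" --pt "-4.4 0.08 0 0 0 -2 0" --pt "-4.4 0.08 0 0 0 -2 0" --pt "-4.4 0.08 0 0 0 -2 0" --pt "-4.4 0.08 0 0 0 -2 0"

```text
time_s: 5.8
position: [0.4391, 0.0259, 0.0639]
tool_rot: [[0.037, 0.999, -0.001], [0.999, -0.037, 0.0], [0.0, -0.001, -1.0]]
ft_force: [-1.3, 2.0, 0.2]
grip_width: -0.0001
gripper_force: 0.9
```

apply_moves --pt "-4.4 0.08 0 0 0 -2 0" --pt "-4.4 0.08 0 0 0 -2 0" --pt "-4.4 0.08 0 0 0 -2 0" --pt "-4.4 0.08 0 0 0 -2 0" --pt "-4.4 0.08 0 0 0 -2 0" --pt "-4.4 0.08 0 0 0 -2 0" --pt "-4.4 0.08 0 0 0 -2 0" --pt "-4.4 0.08 0 0 0 -2 0" --pt "-4.4 0.08 0 0 0 -2 0" --pt "-4.4 0.08 0 0 0 -2 0" --pt "-3.3 0.04 0 0 0 -1.5 0" --pt "-2.2 0.02 0 0 0 -1 0"

```text
time_s: 7.3
position: [0.4468, -0.0225, 0.0638]
tool_rot: [[-0.347, 0.938, -0.001], [0.938, 0.347, 0.0], [0.0, -0.001, -1.0]]
ft_force: [-2.0, 0.4, 0.9]
grip_width: -0.0001
gripper_force: 0.9
```

```bash
python3 st.py
```

```text
30 0.123 ang 327.2 zmax 0.086
430 0.061 ang 30.9 zmax 0.092
471 0.062 ang 265.9 zmax 0.096
30 0.124 ang 88.1 zmax 0.087
303 0.059 ang 144.5 zmax 0.119
tcp r 0.12668252391018553 ang 200.59459262610076 F [-0.12632328  1.15716005 -0.93690041] 7.35
```

apply_moves --pt "-2.6 0.03 0 0 0 -1.2 0" --pt "-4.84 0.09 0 0 0 -2.2 0" --pt "-4.84 0.09 0 0 0 -2.2 0" --pt "-4.84 0.09 0 0 0 -2.2 0" --pt "-4.84 0.09 0 0 0 -2.2 0" --pt "-4.84 0.09 0 0 0 -2.2 0" --pt "-4.84 0.09 0 0 0 -2.2 0" --pt "-4.84 0.09 0 0 0 -2.2 0" --pt "-4.84 0.09 0 0 0 -2.2 0" --pt "-4.84 0.09 0 0 0 -2.2 0" --pt "-3.3 0.04 0 0 0 -1.5 0" --pt "-2.6 0.03 0 0 0 -1.2 0"

```text
time_s: 8.85
position: [0.4746, -0.0663, 0.0639]
tool_rot: [[-0.695, 0.719, -0.0], [0.719, 0.695, 0.0], [0.0, -0.0, -1.0]]
ft_force: [-1.6, 0.6, -0.2]
grip_width: -0.0002
gripper_force: 0.9
```

apply_moves --pt "0 0 0 0 0 0 0" --pt "3 0 0 0 0 0 0" --pt "8 -3 -15 0 0 0 0" --pt "0 0 -40 0 0 0 0" --pt "0 0 -50 0 0 0 0" --pt "0 0 -30 0 0 0 0"

```text
time_s: 9.6
position: [0.4647, -0.0601, 0.2023]
tool_rot: [[-0.694, 0.72, 0.004], [0.72, 0.694, -0.001], [-0.004, 0.002, -1.0]]
ft_force: [0.8, 0.0, -0.5]
grip_width: 0.0001
gripper_force: 0.0
```

```bash
python3 st.py
python3 - <<'E'
from h import *
s=telemetry.observe();print(s['position'],s['q'])
goto([.5163,-.2700,.200],172)
g,P,R,e,f=cam('wrist'); save(g,'w2.png'); np.save('w2.npy',P)
E
```

```text
32 0.124 ang 351.1 zmax 0.088
433 0.061 ang 54.3 zmax 0.093
385 0.06 ang 294.8 zmax 0.095
364 0.062 ang 170.6 zmax 0.12
27 0.125 ang 111.9 zmax 0.087
tcp r 0.12943947195332703 ang 219.50654604063104 F [ 0.64438813 -0.46327331  4.93878126] 9.65
[ 0.46583073 -0.06054504  0.20523402] [-2.18914870e+01  1.48862258e+01  8.94127753e+01  1.31486164e-03
  7.51802450e+01 -6.58691516e+01]
shift [-185.7 -109.1    6.4] rot [  0.05   0.53 -38.02] t 9.65
```

View pics/w2.png

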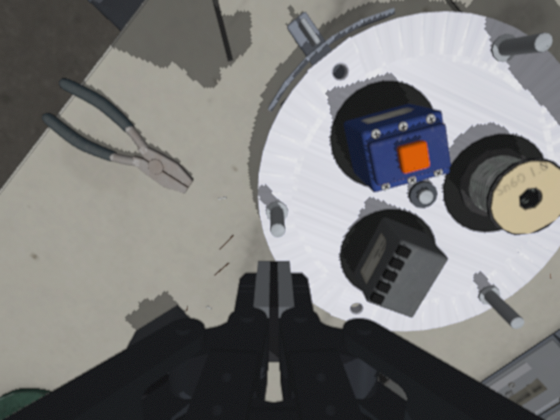

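The picture shows the contactor's rim hole at (341,72), nearly in line with the hub (425,193) and the pointer rib (300–312, 10–45). I'll measure these and plan the pin grasp.

Run:
```python
from h import *
g,P,R,e,f=cam('wrist'); Z=P[...,2]
def ray(u,v,z):
    d=R@np.array([(u-g['cx'])/f,-(v-g['cy'])/f,-1]); return e+d*(z-e[2])/d[2]
fr=g['frame'].astype(int).sum(2)
w=fr[60:86,328:356]; yy,xx=np.nonzero(w<w.min()+.45*(np.percentile(w,90)-w.min())); u,v=xx.mean()+328,yy.mean()+60
h=ray(u,v,.038); d=h[:2]-C; print('hole px',u,v,h,np.hypot(*d),np.degrees(np.arctan2(d[1],d[0])))
D=P[...,:2]-C; rr=np.hypot(D[...,0],D[...,1])
m=(rr>.15)&(rr<.18)&(Z>.031)&(Z<.040)&(D[...,0]<-.1); q=P[m]; a=np.degrees(np.arctan2(*(q[:,:2]-C).T[::-1]))%360
print('pointer',len(q),q.mean(0),a.mean(),np.percentile(a,[5,50,95]), [x for x in np.argwhere(m).mean(0)])
for s in [(276,220,.083),(357,308,.038)]:
    p=ray(*s);d=p[:2]-C;print(s,p,np.hypot(*d),np.degrees(np.arctan2(d[1],d[0])))
goto([.5163,-.2700,.200],172)
```

```text
hole px 340.4858757062147 71.96045197740114 [0.44154082 0.03761807 0.038     ] 0.12516274937576052 172.7395437752891
pointer 178 [0.40414234 0.04199576 0.03416839] 172.87614364172492 [172.17105597 172.88568487 173.49093438] [np.float64(31.280898876404493), np.float64(310.32022471910113)]
(276, 220, 0.083) [ 0.47858371 -0.07301692  0.083     ] 0.12876139002078774 -132.5763059016627
(357, 308, 0.038) [ 0.608829   -0.09569095  0.038     ] 0.12515684105692662 -69.84264063488226
shift [-186.7 -108.6    1.3] rot [ 2.000e-02  2.300e-01 -3.803e+01] t 9.75
```

apply_moves --pt "-25 -15 0 0 0 0 0.6" --pt "-40 -23 0 0 0 0 0.6" --pt "-45 -26 0 0 0 0 0.6" --pt "-42 -25 0 0 0 0 0.6" --pt "-35 -20 0 0 0 0 0.6" --pt "0 0 0 0 0 -9.7 0.6" --pt "0 0 0 0 0 -9.7 0.6" --pt "0 0 0 0 0 -9.7 0.6" --pt "0 0 0 0 0 -9.7 0.6" --pt "0 0 0 0 0 0 0.6"

```text
time_s: 11.0
position: [0.5157, -0.2702, 0.198]
tool_rot: [[-0.992, 0.128, -0.001], [0.128, 0.992, 0.001], [0.002, 0.001, -1.0]]
ft_force: [0.5, 0.6, -0.3]
grip_width: 0.0515
gripper_force: 0.0
```

Run:
```python
from h import *
g,P,R,e,f=cam('wrist'); Z=P[...,2]; save(g,'w3.png')
b=np.hypot(P[...,0]-.516,P[...,1]+.27)<.06
for lo,hi in((.036,.042),(.08,.095)):
    m=b&(Z>lo)&(Z<hi); q=P[m]; print(len(q),q.mean(0).round(4),q.min(0).round(4),q.max(0).round(4),((q.min(0)+q.max(0))/2).round(4))
q=P[b&(Z>.088)&(Z<.096)]; print('top',len(q),np.median(q,0),cv2.minEnclosingCircle(q[:,:2].astype(np.float32)*1000))
goto([.5163,-.2700,.0593],172.8); s=telemetry.observe(); print(s['position'],s['q'],s['grip_width'],s['ft_force'])
```

```text
3886 [ 0.5122 -0.2731  0.0397] [ 0.4811 -0.3087  0.0361] [ 0.5513 -0.2384  0.042 ] [ 0.5162 -0.2736  0.039 ]
788 [ 0.5147 -0.2735  0.0908] [ 0.5054 -0.2844  0.0803] [ 0.5265 -0.2632  0.0937] [ 0.516  -0.2738  0.087 ]
top 708 [ 0.51543332 -0.27363445  0.09162492] ((516.0853271484375, -273.8385314941406), 10.822053909301758)
shift [ -0.7   0.2 138.9] rot [ 0.05 -0.08 -0.24] t 11.05
[ 0.51577587 -0.27028475  0.19818133] [-3.92977756e+01  2.65003955e+01  7.22358416e+01  7.24368561e-04
  8.13563418e+01 -1.21859435e+02] 0.05124124936078094 [-0.98737128 -0.46786651 -0.09712777]
```

View pics/w3.png

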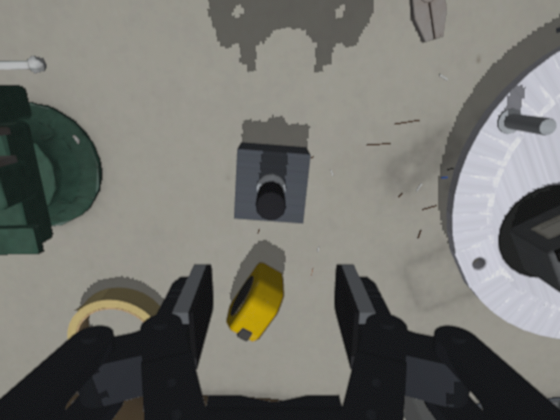

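The picture shows the block at (272,183), the knob at (271,198), the fingers' middle near u≈273 and the tape at (255,300). The wrist camera puts the knob about 3.5 mm further towards -y. I'll descend and check again from near.

apply_moves --pt "-0.5 -2 30 0 0 0 0.6" --pt "0 0 40 0 0 0 0.6" --pt "0 0 25 0 0 0 0.6" --pt "0 0 3 0 0 0 0.6" --pt "0 0 0 0 0 0 0.6"

```text
time_s: 11.68
position: [0.5167, -0.2729, 0.1016]
tool_rot: [[-0.992, 0.127, 0.001], [0.127, 0.992, -0.001], [-0.001, -0.0, -1.0]]
ft_force: [0.0, 0.1, 1.2]
grip_width: 0.0509
gripper_force: 0.0
```

Run:
```python
from h import *
g,P,R,e,f=cam('wrist'); Z=P[...,2]; save(g,'w4.png')
b=np.hypot(P[...,0]-.516,P[...,1]+.27)<.05
q=P[b&(Z>.087)&(Z<.097)]; print('top',len(q),np.median(q,0),cv2.minEnclosingCircle(q[:,:2].astype(np.float32)*1000))
q=P[b&(Z>.036)&(Z<.042)]; print(q.min(0),q.max(0))
s=telemetry.observe(); print(s['position'],g['cx'],g['cy'],f)
# finger points in tool coords
T=(P-s['position'])@np.array(s['tool_rot'])*1000
m=(abs(T[...,0])<14)&(T[...,2]>-25)&(T[...,2]<3)&(abs(T[...,1])>16)&(abs(T[...,1])<60)
for sgn in(1,-1):
    q=T[m&(sgn*T[...,1]>0)]; print('finger',sgn,len(q), np.percentile(q,[2,50,98],axis=0).round(1) if len(q) else '')
```

```text
top 1666 [ 0.51465848 -0.27364078  0.09150114] ((515.7630004882812, -273.9298400878906), 11.0826997756958)
[ 0.48067714 -0.30898692  0.03600511] [ 0.55120641 -0.23851731  0.04198644]
[ 0.51681994 -0.2729994   0.10203667] 273.37045447756867 206.10950251700987 372.96240470678896
finger 1 1247 [[ -9.1  24.1 -24.8]
 [  7.8  25.3 -16.5]
 [ 12.3  37.2  -4.2]]
finger -1 1242 [[ -9.  -40.  -24.6]
 [  7.9 -28.  -16.4]
 [ 12.3 -26.8  -3.7]]
```

View pics/w4.png

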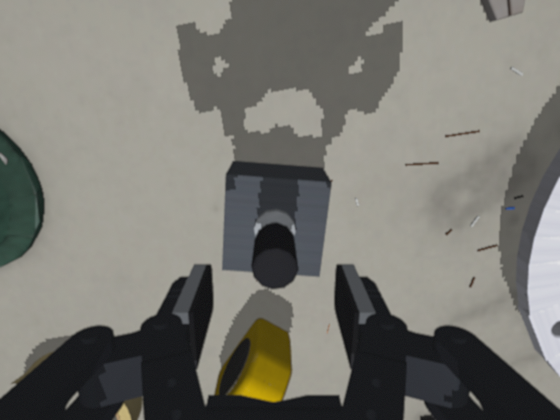

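The knob is at (275,270), centred between the fingers. Finger points show a -1.35 mm camera bias along tool y, so the lateral error is about 0.5 mm. I'll grasp.

apply_moves --pt "0.6 0.5 15 0 0 0 0.6" --pt "0 0 20 0 0 0 0.6" --pt "0 0 6.5 0 0 0 0.6" --pt "0 0 0 0 0 0 0.3" --pt "0 0 0 0 0 0 0.2" --pt "0 0 0 0 0 0 0.1" --pt "0 0 0 0 0 0 0.1" --pt "0 0 0 0 0 0 0.1" --grip_force 50

```text
time_s: 12.72
position: [0.5162, -0.2724, 0.0601]
tool_rot: [[-0.992, 0.126, 0.001], [0.126, 0.992, -0.001], [-0.001, -0.001, -1.0]]
ft_force: [-0.4, 0.3, 6.0]
grip_width: 0.0209
gripper_force: 49.3
```

apply_moves --pt "0 0 -6 0 0 0 0.1" --pt "0 0 -12 0 0 0 0.1" --pt "0 0 -20 0 0 0 0.1" --pt "0 0 -40 0 0 0 0.1" --pt "0 0 -40 0 0 0 0.1" --pt "0 0 -20 0 0 0 0.1" --pt "0 0 0 0 0 0 0.1"

```text
time_s: 13.6
position: [0.5162, -0.2723, 0.1992]
tool_rot: [[-0.992, 0.126, 0.003], [0.126, 0.992, -0.002], [-0.003, -0.002, -1.0]]
ft_force: [-0.1, -0.9, -0.9]
grip_width: 0.0204
gripper_force: 48.9
```

Run:
```python
from h import *
s=telemetry.observe(); print(s['position'],s['ft_force'],s['grip_width'],s['wrist_torque'])
goto([.4425,.0385,.175],172.8)
```

```text
[ 0.51620312 -0.27234552  0.1991689 ] [-0.12330593 -0.88828792 -0.85902777] 0.020449437630133332 [-0.05798551 -0.01698641 -0.01228146]
shift [112.3 299.1  23.3] rot [-0.1   0.16 -0.04] t 13.6
```

apply_moves --pt "6 16 0 0 0 0 0.1" --pt "12 32 0 0 0 0 0.1" --pt "16 42 0 0 0 0 0.1" --pt "17 45 0 0 0 0 0.1" --pt "17 45 0 0 0 0 0.1" --pt "16 43 0 0 0 0 0.1" --pt "14 38 0 0 0 0 0.1" --pt "10 26 0 0 0 0 0.1" --pt "4.3 12 0 0 0 0 0.1" --pt "0 0 30 0 0 0 0.1" --pt "0 0 30 0 0 0 0.1" --pt "0 0 12 0 0 0 0.1"

```text
time_s: 15.1
position: [0.4412, 0.0386, 0.1239]
tool_rot: [[-0.992, 0.126, -0.003], [0.126, 0.992, 0.001], [0.003, 0.0, -1.0]]
ft_force: [-0.1, 0.1, -0.6]
grip_width: 0.0205
gripper_force: 48.9
```

Run:
```python
from h import *
g,P,R,e,f=cam('wrist'); save(g,'w5.png'); np.save('w5.npy',P)
goto([.4425,.0385,.120],172.8); print(telemetry.observe()['position'])
u=lambda p:(lambda c:(g['cx']-f*c[0]/c[2],g['cy']+f*c[1]/c[2]))(R.T@(np.array(p)-e))
print('hole exp',u([.4425,.0385,.038]),u([.4415,.0376,.038]))
p=telemetry.observe()['position']; print('tip exp',u(p+[0,0,-.0521]))
```

```text
shift [-1.4  0.   3.3] rot [ 0.01 -0.22 -0.07] t 15.15
[0.44112727 0.03862872 0.12334984]
hole exp (np.float64(275.7137992147785), np.float64(217.1244738061899)) (np.float64(274.1454201626164), np.float64(215.849551236801))
tip exp (np.float64(276.00738879050436), np.float64(234.6227115883561))
```

View pics/w5.png

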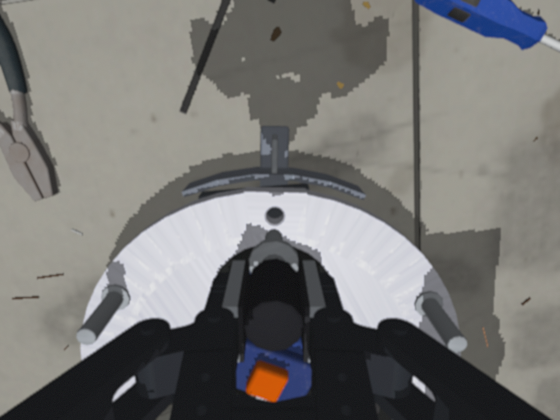

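The hole shows at (275,215), with the stem tip just below it at about (275,235). I'll compare the two in the same camera numerically.

Run:
```python
from h import *
g,P,R,e,f=cam('wrist'); Z=P[...,2]; fr=g['frame'].astype(int).sum(2)
s=telemetry.observe(); Rt=np.array(s['tool_rot']); p=s['position']
def ray(u,v,z):
    d=R@np.array([(u-g['cx'])/f,-(v-g['cy'])/f,-1]); return e+d*(z-e[2])/d[2]
w=fr[203:228,258:292]; yy,xx=np.nonzero(w<w.min()+.45*(np.percentile(w,90)-w.min())); u,v=xx.mean()+258,yy.mean()+203
h=ray(u,v,.038); d=h[:2]-C;print('hole px',u,v,len(xx),h,np.hypot(*d),np.degrees(np.arctan2(d[1],d[0])), 'tool',(Rt.T@(h-p)*1000).round(2))
T=(P-p)@Rt*1000
m=(abs(T[...,0])<20)&(abs(T[...,1])<16)&(T[...,2]>0)&(T[...,2]<60)
for lo in range(0,60,4):
    q=T[m&(T[...,2]>=lo)&(T[...,2]<lo+4)]
    if len(q)>3: print(lo,len(q),'x',q[:,0].min().round(1),q[:,0].max().round(1),'y',q[:,1].min().round(1),q[:,1].max().round(1))
```

```text
hole px 274.40343347639487 215.60944206008583 233 [0.44102215 0.03780508 0.038     ] 0.12570095301853756 172.68486561625866 tool [ 0.32 -0.82 86.58]
0 100 x 3.6 11.6 y -11.7 8.9
12 92 x 1.4 11.0 y -9.6 7.2
16 809 x -3.5 12.9 y -13.0 9.7
20 61 x 1.7 12.2 y -13.2 9.7
36 14 x 3.9 5.5 y -4.8 2.0
40 45 x 2.8 5.3 y -5.4 2.6
44 50 x 1.5 5.4 y -6.1 3.2
48 31 x 1.6 5.3 y -6.1 3.3
```

apply_moves --pt "0 0.6 0 0 0 0 0.1" --pt "0 0 15 0 0 0 0.1" --pt "0 0 11 0 0 0 0.1" --pt "0 0 3 0 0 0 0.1" --pt "0 0 2 0 0 0 0.1" --pt "0 0 2 0 0 0 0.1" --pt "0 0 2 0 0 0 0.1" --pt "0 0 0 0 0 0 0.1"

```text
time_s: 16.2
position: [0.4422, 0.0392, 0.0904]
tool_rot: [[-0.992, 0.126, -0.0], [0.126, 0.992, 0.0], [0.0, 0.0, -1.0]]
ft_force: [-0.0, 0.4, -1.6]
grip_width: 0.0206
gripper_force: 49.0
```

Run:
```python
from h import *
s=telemetry.observe(); print(s['position'],s['ft_force'])
```

```text
[0.4422163  0.03923762 0.0903819 ] [-0.03526145  0.4303772  -1.59634334]
```

apply_moves --pt "0.4 0 0 0 0 0 0.1" --pt "0 0 2 0 0 0 0.1" --pt "0 0 2 0 0 0 0.1" --pt "0 0 2 0 0 0 0.1" --pt "0 0 2 0 0 0 0.1" --pt "0 0 0 0 0 0 0.1"

```text
time_s: 16.95
position: [0.4418, 0.0393, 0.0823]
tool_rot: [[-0.992, 0.126, -0.0], [0.126, 0.992, 0.0], [0.0, 0.0, -1.0]]
ft_force: [0.6, -0.5, -1.5]
grip_width: 0.0203
gripper_force: 49.0
```

apply_moves --pt "0 0 2 0 0 0 0.1" --pt "0 0 2 0 0 0 0.1" --pt "0 0 2 0 0 0 0.1" --pt "0 0 1 0 0 0 0.1" --pt "0 0 0.7 0 0 0 0.1" --pt "0 0 0.7 0 0 0 0.1" --pt "0 0 0 0 0 0 0.1"

```text
time_s: 17.82
position: [0.4418, 0.0393, 0.074]
tool_rot: [[-0.992, 0.126, -0.0], [0.126, 0.992, -0.0], [0.0, -0.0, -1.0]]
ft_force: [0.1, 0.1, -0.5]
grip_width: 0.0205
gripper_force: 49.0
```

apply_moves --pt "0 0 0.5 0 0 0 0.1" --pt "0 0 0.5 0 0 0 0.1" --pt "0 0 0 0 0 0 0.1"

```text
time_s: 18.2
position: [0.442, 0.0393, 0.0733]
tool_rot: [[-0.992, 0.126, 0.001], [0.126, 0.992, -0.0], [-0.001, -0.0, -1.0]]
ft_force: [-1.4, -0.4, 4.8]
grip_width: 0.0209
gripper_force: 49.5
```

apply_moves --pt "0 1.2 0 0 0 0.55 0.1" --pt "0 1.2 0 0 0 0.55 0.1"

```text
time_s: 18.45
position: [0.4424, 0.0412, 0.0733]
tool_rot: [[-0.989, 0.145, 0.001], [0.145, 0.989, -0.001], [-0.001, -0.001, -1.0]]
ft_force: [-0.7, -4.4, 4.8]
grip_width: 0.0202
gripper_force: 49.7
```

apply_moves --pt "0 1.2 0 0 0 0.55 0.1" --pt "0 1.2 0 0 0 0.55 0.1"

```text
time_s: 18.7
position: [0.4428, 0.0435, 0.0733]
tool_rot: [[-0.986, 0.164, 0.001], [0.164, 0.986, -0.001], [-0.001, -0.001, -1.0]]
ft_force: [-0.9, -4.9, 6.1]
grip_width: 0.021
gripper_force: 49.7
```

apply_moves --pt "0 1.2 0 0 0 0.55 0.1" --pt "0 1.2 0 0 0 0.55 0.1"

```text
time_s: 18.95
position: [0.4432, 0.0459, 0.0733]
tool_rot: [[-0.983, 0.183, 0.001], [0.183, 0.983, -0.001], [-0.001, -0.001, -1.0]]
ft_force: [-1.6, -5.2, 5.6]
grip_width: 0.0203
gripper_force: 49.7
```

apply_moves --pt "0 1.2 0 0 0 0.55 0.1" --pt "0 1.2 0 0 0 0.55 0.1"

```text
time_s: 19.2
position: [0.4437, 0.0482, 0.0733]
tool_rot: [[-0.979, 0.202, 0.001], [0.202, 0.979, -0.001], [-0.001, -0.001, -1.0]]
ft_force: [-1.2, -4.9, 5.4]
grip_width: 0.0205
gripper_force: 49.7
```

apply_moves --pt "0 1.2 0 0 0 0.55 0.1" --pt "0 1.2 0 0 0 0.55 0.1"

```text
time_s: 19.45
position: [0.4442, 0.0506, 0.0733]
tool_rot: [[-0.975, 0.221, 0.001], [0.221, 0.975, -0.001], [-0.001, -0.001, -1.0]]
ft_force: [-0.2, -4.2, 4.9]
grip_width: 0.0205
gripper_force: 49.7
```

apply_moves --pt "0 1.2 0 0 0 0.55 0.1" --pt "0 1.2 0 0 0 0.55 0.1"

```text
time_s: 19.7
position: [0.4447, 0.0529, 0.0732]
tool_rot: [[-0.971, 0.239, 0.001], [0.239, 0.971, -0.001], [-0.001, -0.001, -1.0]]
ft_force: [-1.4, -5.1, 5.2]
grip_width: 0.0204
gripper_force: 49.7
```

apply_moves --pt "0 1 0 0 0 0.46 0.1" --pt "0 1 0 0 0 0.46 0.1"

```text
time_s: 19.95
position: [0.4452, 0.0548, 0.0733]
tool_rot: [[-0.967, 0.255, 0.001], [0.255, 0.967, -0.001], [-0.001, -0.001, -1.0]]
ft_force: [-1.5, -4.9, 5.4]
grip_width: 0.0205
gripper_force: 49.7
```

apply_moves --pt "0 0 -1 0 0 0 0.1" --pt "0 -1 0 0 0 -0.5 0.1" --pt "0 -2 0 0 0 -0.9 0.1" --pt "0 -2 0 0 0 -0.9 0.1" --pt "0 -2 0 0 0 -0.9 0.1" --pt "0 -2 0 0 0 -0.9 0.1" --pt "0 -2 0 0 0 -0.9 0.1" --pt "0 -2 0 0 0 -0.9 0.1" --pt "0 -2 0 0 0 -0.9 0.1" --pt "0 -1 0 0 0 -0.5 0.1" --pt "0 0 0.5 0 0 0 0.1" --pt "0 0 0.5 0 0 0 0.1"

```text
time_s: 21.45
position: [0.4417, 0.0396, 0.0732]
tool_rot: [[-0.992, 0.13, 0.0], [0.13, 0.992, -0.0], [-0.0, -0.0, -1.0]]
ft_force: [-1.8, 1.1, 6.6]
grip_width: 0.0205
gripper_force: 49.8
```

apply_moves --pt "0 -1.2 0 0 0 -0.55 0.1" --pt "0 -1.2 0 0 0 -0.55 0.1"

```text
time_s: 21.7
position: [0.4415, 0.0377, 0.0732]
tool_rot: [[-0.994, 0.111, 0.001], [0.111, 0.994, 0.001], [-0.001, 0.001, -1.0]]
ft_force: [-0.3, 5.4, 5.0]
grip_width: 0.0206
gripper_force: 49.8
```

apply_moves --pt "0 -1.2 0 0 0 -0.55 0.1" --pt "0 -1.2 0 0 0 -0.55 0.1"

```text
time_s: 21.95
position: [0.4414, 0.0353, 0.0732]
tool_rot: [[-0.996, 0.092, 0.001], [0.092, 0.996, 0.001], [-0.001, 0.001, -1.0]]
ft_force: [0.3, 5.8, 4.6]
grip_width: 0.0205
gripper_force: 49.8
```

apply_moves --pt "0 -1.2 0 0 0 -0.55 0.1" --pt "0 -1.2 0 0 0 -0.55 0.1"

```text
time_s: 22.2
position: [0.4411, 0.0329, 0.0733]
tool_rot: [[-0.997, 0.073, 0.001], [0.073, 0.997, 0.001], [-0.001, 0.001, -1.0]]
ft_force: [-0.5, 4.2, 4.6]
grip_width: 0.0201
gripper_force: 49.8
```

apply_moves --pt "0 -1.2 0 0 0 -0.55 0.1" --pt "0 -1.2 0 0 0 -0.55 0.1"

```text
time_s: 22.45
position: [0.4409, 0.0305, 0.0732]
tool_rot: [[-0.999, 0.053, 0.001], [0.053, 0.999, 0.001], [-0.001, 0.001, -1.0]]
ft_force: [-1.0, 4.7, 4.0]
grip_width: 0.0209
gripper_force: 49.8
```

apply_moves --pt "0 -1.2 0 0 0 -0.55 0.1" --pt "0 -1.2 0 0 0 -0.55 0.1"

```text
time_s: 22.7
position: [0.4408, 0.028, 0.0732]
tool_rot: [[-0.999, 0.034, 0.001], [0.034, 0.999, 0.0], [-0.001, 0.001, -1.0]]
ft_force: [-0.2, 4.5, 4.6]
grip_width: 0.021
gripper_force: 49.8
```

apply_moves --pt "0 -1.2 0 0 0 -0.55 0.1" --pt "0 -1.2 0 0 0 -0.55 0.1"

```text
time_s: 22.95
position: [0.4405, 0.0251, 0.0728]
tool_rot: [[-1.0, 0.014, -0.0], [0.014, 1.0, -0.0], [0.0, -0.0, -1.0]]
ft_force: [-0.7, 2.5, -0.7]
grip_width: 0.0205
gripper_force: 49.2
```

apply_moves --pt "0 -1.2 0 0 0 -0.55 0.1" --pt "0 -1.2 0 0 0 -0.55 0.1"

```text
time_s: 23.2
position: [0.4404, 0.0233, 0.0729]
tool_rot: [[-1.0, -0.004, -0.0], [-0.004, 1.0, 0.001], [0.0, 0.001, -1.0]]
ft_force: [1.3, 6.4, 0.2]
grip_width: 0.0207
gripper_force: 49.4
```

The drop shows at y≈0.025: vertical force has gone to zero. I'll work down gently there.

apply_moves --pt "0 0.7 0 0 0 0.3 0.1" --pt "0 0 0.6 0 0 0 0.1" --pt "0 0 0.6 0 0 0 0.1" --pt "0 0 0 0 0 0 0.1"

```text
time_s: 23.7
position: [0.4404, 0.0237, 0.0718]
tool_rot: [[-1.0, 0.001, -0.0], [0.001, 1.0, 0.0], [0.0, 0.0, -1.0]]
ft_force: [-0.7, 3.9, 0.4]
grip_width: 0.0205
gripper_force: 49.4
```

apply_moves --pt "0 0.5 0 0 0 0 0.1" --pt "0 0 0.7 0 0 0 0.1" --pt "0 0 0.7 0 0 0 0.1" --pt "0 0 0 0 0 0 0.1"

```text
time_s: 24.2
position: [0.4405, 0.0241, 0.0703]
tool_rot: [[-1.0, 0.001, -0.0], [0.001, 1.0, -0.0], [0.0, -0.0, -1.0]]
ft_force: [-0.8, 1.8, -1.7]
grip_width: 0.0202
gripper_force: 49.3
```

apply_moves --pt "0 0 1 0 0 0 0.1" --pt "0 0 1 0 0 0 0.1" --pt "0 0 1.5 0 0 0 0.1" --pt "0 0 0 0 0 0 0.1"

```text
time_s: 24.7
position: [0.4405, 0.0242, 0.0668]
tool_rot: [[-1.0, 0.001, -0.0], [0.001, 1.0, 0.0], [0.0, 0.0, -1.0]]
ft_force: [-0.4, 1.0, -1.3]
grip_width: 0.0207
gripper_force: 49.2
```

```bash
python3 -c "
from h import *
s=telemetry.observe();print(s['position'],s['ft_force'],s['wrist_torque'])"
```

```text
[0.44050122 0.02415511 0.06676771] [-0.42736754  0.99075654 -1.31778118] [ 0.37757244 -0.0023068  -0.04047217]
```

Free travel. I'll push home, slowing near the collar.

apply_moves --pt "0 0 2 0 0 0 0.1" --pt "0 0 2 0 0 0 0.1" --pt "0 0 2 0 0 0 0.1" --pt "0 0 1.2 0 0 0 0.1" --pt "0 0 0.7 0 0 0 0.1" --pt "0 0 0 0 0 0 0.1"

```text
time_s: 25.45
position: [0.4405, 0.0242, 0.059]
tool_rot: [[-1.0, 0.001, -0.0], [0.001, 1.0, 0.0], [0.0, 0.0, -1.0]]
ft_force: [-0.9, 2.0, -1.9]
grip_width: 0.0207
gripper_force: 49.3
```

apply_moves --pt "0 0 0.4 0 0 0 0.1" --pt "0 0 0.4 0 0 0 0.1" --pt "0 0 0.3 0 0 0 0.1" --pt "0 0 0 0 0 0 0.1"

```text
time_s: 25.95
position: [0.4406, 0.0242, 0.058]
tool_rot: [[-1.0, 0.001, 0.0], [0.001, 1.0, 0.0], [-0.0, 0.0, -1.0]]
ft_force: [-1.5, 2.1, 2.2]
grip_width: 0.0204
gripper_force: 49.7
```

apply_moves --pt "0 0 0.3 0 0 0 0.1" --pt "0 0 0 0 0 0 0.1"

```text
time_s: 26.2
position: [0.4406, 0.0242, 0.058]
tool_rot: [[-1.0, 0.001, 0.0], [0.001, 1.0, -0.0], [-0.0, -0.0, -1.0]]
ft_force: [-1.4, 3.0, 7.2]
grip_width: 0.0206
gripper_force: 50.2
```

Seated: force rises without travel. I'll open and retreat straight up.

apply_moves --pt "0 0 0 0 0 0 0.35" --pt "0 0 0 0 0 0 0.5" --pt "0 0 0 0 0 0 0.6" --pt "0 0 0 0 0 0 0.6" --pt "0 0 -10 0 0 0 0.6" --pt "0 0 -25 0 0 0 0.6" --pt "0 0 -40 0 0 0 0.6" --pt "0 0 -40 0 0 0 0.6" --pt "0 0 -20 0 0 0 0.6" --pt "0 0 0 0 0 0 0.6"

```text
time_s: 27.45
position: [0.441, 0.0241, 0.1941]
tool_rot: [[-1.0, 0.001, 0.004], [0.001, 1.0, -0.001], [-0.004, -0.001, -1.0]]
ft_force: [-0.1, 0.4, -0.1]
grip_width: 0.0514
gripper_force: 0.0
```

Run:
```python
from h import *
g,P,R,e,f=cam('wrist'); save(g,'w6.png'); Z=P[...,2]
m=(np.hypot(P[...,0]-.4405,P[...,1]-.0242)<.02)&(Z>.08)&(Z<.1); q=P[m]; print('knob top',len(q),np.median(q,0),q[:,2].max())
s=telemetry.observe(); print(s['position'],s['ft_force'],s['grip_width'])
```

```text
knob top 784 [0.43902495 0.02307841 0.08946184] 0.09157351803515953
[0.44043608 0.02418639 0.19286238] [-0.07484218 -0.07551131  0.80572104] 0.05114613659588069
```

View pics/w6.png

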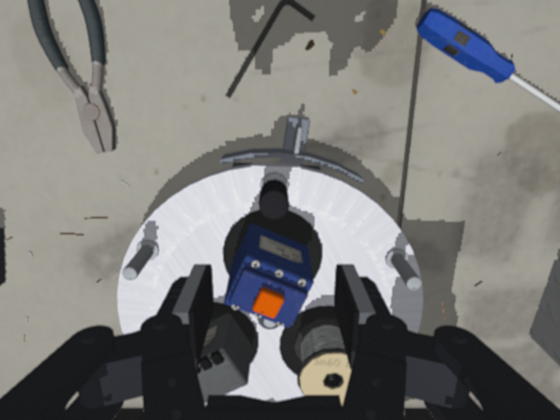

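The pin stands home at (274,198) in front of the contactor. The knob top is at 0.0895 m and should be 0.090 m. The parts are upright and the gripper is clear, so I'll hand in.

```bash
python3 -c "
from rig import env
print(env.close_job())"
```

```text
the job is handed in; nothing more can be done
None
```

The contactor stands at the front with its rim hole about 15 mm along the rim from the pointer line, where the index-plate hole was; the pin is fully home, the gripper has let go and is clear, and the job was handed in at about 27.5 s.

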